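# Light the blue dish for its photo

### The arm

A 7-joint arm with a two-finger parallel gripper is mounted at the origin on the work surface. World frame = base frame: x ahead of the robot, y to its left, z up, the work surface at z = 0. Lengths are in m, angles in rad, forces in N, time in s.
With the tool pointing down it reaches from about 0.35 to 0.9 m from the base axis. Payload 8.1 kg.
Tool frame: the origin (TCP) lies midway between the tips of the shut fingers; the grasp point (between the pads) lies 19 mm behind it; z points along the fingers, y is the line along which they close (so a half turn about z gives the same grasp; the last joint's range is limited). The gripper opens to 92 mm and grips with 3 to 60 N. Pads are 19 mm wide; open, the fingers measure 130 mm over their backs; the gripper's body (75 mm by 190 mm) begins 47 mm behind the grasp point.
Start: joints at [-1.407, 0.434, 0.025, 1.573, -0.012, 1.134, -0.075], TCP at [0.165, 0.603, 0.227] pointing down, gripper open.
Joint ranges: [-2.62, 2.62], [-0.44, 2.09], [-1.27, 1.32], [0.08, 2.57], [-1.32, 4.46], [0.12, 2], [-2.74, 2.74]. Speed limits (rad/s): [2.22, 2.22, 3.01, 3.01, 3.14, 3.14, 3.14].

### API

Orientations are given as a rotation vector (axis times angle).
In Python, from cell import arm gives the robot as it stands.
- The arm moves only by the tool move_arm, never from a script. Its argument "motion" is a list of rows, each an object of numbers: "tx", "ty", "tz": the shift along the tool's x, y, z normalised to -1 to 1, where 1 is 1000 mm; "twist": the turn about the tool's z normalised to -1 to 1, where 1 is pi/2 rad. In form: [{"tx": .., "ty": .., "tz": .., "twist": ..}, ...]. A call has 1 to 12 rows; each row shifts and turns the commanded pose from where the row before left it, along the tool's axes as they then stand; what a row does not reach is not made up. A row lasts 1/10 s, in which the tool goes at most 50 mm and 8.59 degrees, less where a joint would pass 70% of its speed; a pose out of reach is approached as far as the arm can. A call with a number of a shift or a turn outside -1 to 1 is refused whole. A call with a gripper value outside its range is refused whole. "gripper" is the gripper's target within -1 to 1 (shut at 1, half-way at 0, fully open at -1), set as the call begins (left out, the last holds). The fingers move at their own pace and stop on an object; "squeeze" is the grip in N (left out, the last holds). Time passes only in rows, so rows that do not move let the fingers close. It gives the time, the measured TCP pose, the force, the opening and the grip force at its end, in the units of the state.
- arm.observe(): the state, without advancing time (a new reading comes with each control period).
- arm.get_image(name): name is "scene" or "top" or "wrist"; returns the picture (400x640x3 uint8, red, green, blue); there is no depth.
- arm.calibration(name): a dict with "K" (3x3 intrinsics, pixels), "T" (4x4, takes a point from camera to world coordinates). Camera axes: x right, y down, z forward; pixel columns grow to the right and rows downward; lengths in m; the calibration is good to about 2 mm. A picture is of the moment at which its call begins: read the wrist's pose just before it. calibration takes no time and is no camera call; for the wrist camera it gives the pose at the moment of the call.
- arm.sign_off(): hands the job in; it is judged then, once.
Trained networks look in the newest picture that a camera, given by its name, has taken for a name from the list of things; names that differ only in an ending like _2 or _b are one class to them, and where a whole thing is asked for, a point or a joint stands for the part that bears it (a point fixed in the world has none). Each returns a list of dicts, best first, with "conf" (0 to 1); they miss things now and then, are a little off and sometimes report something else, mostly with a low value. They report only what shows in the picture. A call takes as long as a camera call. They do not tell look-alikes from the thing itself.
- arm.look_for(camera, query): "point" ([column, row] as shares, 0 to 1, of the picture: columns of its width, rows of its height, amid what is visible of it).
- arm.regions_of(camera, query): "region" (400x640 bool, what is visible of it) and "point" ([column, row] as shares, 0 to 1, of the picture: columns of its width, rows of its height, amid what is visible of it).
- arm.place_of(camera, query): "point" ([column, row] as shares, 0 to 1, of the picture: columns of its width, rows of its height: a listed point, or the origin of a listed thing).
The state is a dict: "clock": time; "joints": joint angles; "dq": joint speeds; "joint_efforts": joint torques, N m; "position": TCP position; "ee_rot": TCP orientation; "force": force on the tool from outside, world axes, zero at the start; "ft_torque": the same for the moment, N m; "width": opening from 0.0 (shut) to 1.0 (fully open); "gripper_force": force on a finger pad.
Only numpy, scipy, OpenCV 4.12 (cv2) and the standard library are available. Lean on these libraries where they do the work, as an engineer would, in place of code of your own. Each camera call takes 0.05 s, during which the arm holds its last target. There are 200 camera calls.

### The job

I want to photograph the little blue dish by lamplight: slide it along the table, without lifting it, until it lies right up against the lamp's foot. Then squeeze the orange release button on the lamp's carry grip and, with it squeezed, draw the lamp up past its first stop to the second stop, leaving the foot standing on the table where it is. Finish while still squeezing the grip and holding the lamp steady at the second stop, so that I can take the picture, and leave the jar, the pen cup and the coaster alone.

Things in the scene. Friction and masses are not known exactly. Their poses are not given: they have to be found in the camera images.
- lamp: Telescoping battery lamp, loose. Origin: centre of the underside of its round black iron foot (140 mm across, 20 mm high, about 2.3 kg), z up; yaw turns grip and button too. A brass tube 25 mm thick rises to a black collar (31 mm, top at 150 mm); a steel stem 17 mm thick slides in it and carries a white domed shade. The dimmer knob on the foot (-x side, 12 mm high) is not needed.
- shade_top (a point): Crown of the white shade on the lamp's axis, where the carry grip begins: 197 mm above the table while the lamp is down; it rises with the stem. The shade is 124 mm across and 41 mm high and slopes down all round from a crown about 36 mm across.
- lamp_grip (a point): Middle of the upright black carry grip on top of the shade, level with the button's centre: 227 mm up while the lamp is down, 307 mm at the second stop; has the lamp's axes. Block 34 mm along x, 26 mm along y, 54 mm high, from 30 mm below to 24 mm above this point. Two fingers closing along y, one on the button and one on the bare -y face, squeeze it: 32 mm over all when out, 27 mm pressed.
- lamp_button (a joint): Travel in m of the orange button (20 mm along x, 26 mm high, 6 mm proud) in the grip's +y face: 0 out, 0.005 fully in along -y. Spring: 2 N to start, 4.5 N fully in. It works a lock pin in the tube: in over 0.0037 the stem slides. Let go between stops, the pin drags and holds the stem there; at a stop it springs out and locks. Pulling while locked lifts the whole lamp.
- lamp_stem (a joint): How far the lamp is drawn up, in m: 0 down (locked, as at the start), 0.040 first stop, 0.080 second stop, also the hard end (0.0805). With the button in it slides against about 1 N friction and sinks by its own weight (0.24 kg) unless held. Two black rings on the steel stem come out just above the collar: the upper one at the first stop, the lower one at the second.
- dish: Low round blue glazed ceramic dish, open on top, 120 mm across over its upright side, 24 mm high, wall 5 mm, about 0.3 kg, loose on the table. Origin: centre of the underside, z up. When it touches the lamp's foot its centre is 130 mm from the lamp's axis.
- jar: Empty green glass candy jar with a brass twist cap, 80 mm across, 125 mm high. Origin: centre of the underside. To be left alone.
- pen_cup: Dark wooden pen cup with pens, 74 mm across, cup 100 mm high, pens to 160 mm. Origin: centre of the underside. To be left alone.
- coaster: White ceramic coaster with a cork middle, 96 mm across, 8 mm thick. Origin: centre of the underside. To be left alone.
Things that resemble listed ones, but are neither listed nor needed, are in the scene too. Of the things that look like the lamp, take the one that is farthest to the robot's left at the start.

How it is judged:
By the outcome, as a careful person would: the job done as asked, in the order asked, and still so for the second after the job is handed in, while the arm keeps its last pose, push and grip.
It also fails if it takes over 58 s, if anything falls off the work surface, if the arm or the gripper's body presses on something with over 40 N, if the wrist force passes 120 N, or if a joint passes its speed limit or range.

## Working session

There is one attempt and no reset: what is moved stays moved. The work goes in short steps, Python scripts to look and compute and a tool call to move; the robot and the scene stay as the last step left them, time stands still between calls to the robot, and variables do not carry over. Pictures are saved under pics/ and viewed, at most 10 in all, crops included, and the job is handed in when it is done.

Besides the shell and the picture viewer there is one more tool, called after ">>>" by a JSON object that holds its "op" and its "data", one argument or row to a line. move_arm: Moves the arm, as the interface text tells. Scaled input: -1 to 1 covers 1000 mm each way for a shift and pi/2 rad each way for a turn. Its arguments: {"type":"object","properties":{"motion":{"type":"array","items":{"type":"object","properties":{"tx":{"type":"number"},"ty":{"type":"number"},"tz":{"type":"number"},"twist":{"type":"number"}}}},"gripper":{"type":"number"},"squeeze":{"type":"number"}},"required":["motion"]}

```bash
mkdir -p pics; cat > h.py <<'E'
import numpy as np, cv2
from cell import arm
def ray(cam,pt,z,C=None):
    c=C or arm.calibration(cam);K=np.array(c["K"]);T=np.array(c["T"])
    d=T[:3,:3]@np.linalg.solve(K,[pt[0]*640,pt[1]*400,1]);o=T[:3,3]
    return (o+d*(z-o[2])/d[2])
def save(cam,n):
    im=arm.get_image(cam);cv2.imwrite(f"pics/{n}.png",im[:,:,::-1]);return im
E
python3 - <<'E'
from h import *
a=save("scene","s1");b=save("top","t1")
np.set_printoptions(precision=3,suppress=True)
s=arm.observe();print(s["clock"],s["position"],s["ee_rot"],s["width"])
for cam in("scene","top"):
    for q,z in(("lamp",0),("lamp_grip",.227),("dish",0),("jar",0),("pen_cup",0),("coaster",0)):
        for r in arm.place_of(cam,q):
            p=np.array(r["point"]);print(cam,q,round(r["conf"],2),(p*[640,400]).round(),ray(cam,p,z))
E
```

```text
0.1 [0.165 0.602 0.226] [-0.418 -3.114  0.002] 0.9994864703021094
scene lamp 0.97 [192. 213.] [ 0.322 -0.471  0.   ]
scene lamp 0.9 [247. 212.] [ 0.365 -0.264  0.   ]
scene lamp 0.7 [277. 246.] [ 0.586 -0.18   0.   ]
scene lamp 0.59 [254. 299.] [ 0.801 -0.289  0.   ]
scene lamp_grip 0.78 [177. 163.] [ 0.308 -0.481  0.227]
scene lamp_grip 0.77 [269. 191.] [ 0.559 -0.188  0.227]
scene lamp_grip 0.76 [236. 161.] [ 0.353 -0.275  0.227]
scene lamp_grip 0.58 [247. 244.] [ 0.793 -0.284  0.227]
scene dish 0.98 [351. 223.] [0.527 0.112 0.   ]
scene jar 0.75 [431. 210.] [0.532 0.435 0.   ]
scene pen_cup 0.81 [191. 263.] [ 0.594 -0.478  0.   ]
scene coaster 0.76 [355. 263.] [0.73  0.063 0.   ]
scene coaster 0.6 [354. 223.] [0.535 0.122 0.   ]
scene coaster 0.17 [273. 194.] [ 0.277 -0.147  0.   ]
top lamp 0.85 [440. 264.] [ 0.321 -0.49   0.   ]
top lamp 0.82 [386. 146.] [ 0.786 -0.295 -0.   ]
top lamp 0.8 [359. 199.] [ 0.574 -0.183  0.   ]
top lamp 0.73 [367. 193.] [ 0.599 -0.215  0.   ]
top lamp 0.65 [384. 256.] [ 0.353 -0.275  0.   ]
top lamp_grip 0.98 [397. 257.] [ 0.35  -0.279  0.227]
top lamp_grip 0.9 [399. 130.] [ 0.785 -0.3    0.227]
top lamp_grip 0.74 [358. 198.] [ 0.549 -0.154  0.227]
top lamp_grip 0.71 [368. 191.] [ 0.572 -0.187  0.227]
top lamp_grip 0.59 [455. 266.] [ 0.321 -0.472  0.227]
top dish 0.86 [284. 210.] [0.532 0.107 0.   ]
top jar 0.75 [202. 210.] [0.537 0.426 0.   ]
top jar 0.67 [366. 196.] [ 0.586 -0.211  0.   ]
top pen_cup 0.72 [433. 190.] [ 0.609 -0.476  0.   ]
top coaster 0.56 [294. 159.] [0.735 0.069 0.   ]
```

```bash
python3 -c "
import cv2,numpy as np
a=cv2.imread('pics/s1.png');b=cv2.imread('pics/t1.png')
cv2.imwrite('pics/st.png',cv2.resize(np.vstack([a,b]),(480,600)))"
```

```text
(no output)
```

View pics/t1.png

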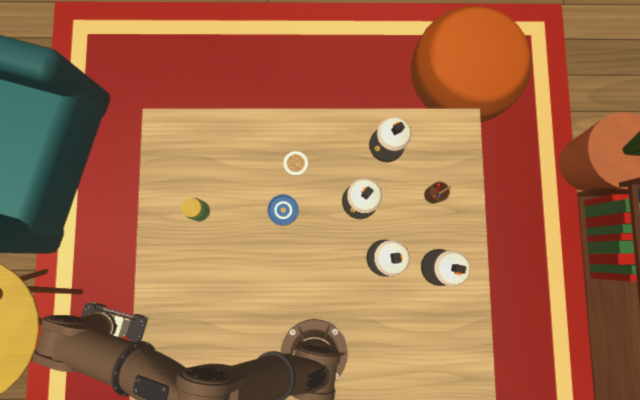

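View pics/s1.png

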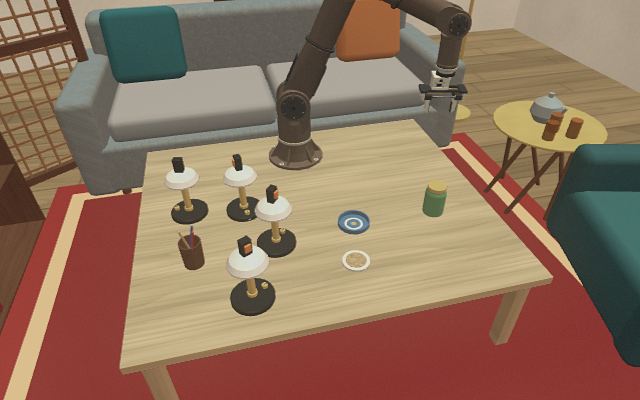

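Candidates for the lamp: top view pixels (364,195), (393,133), (391,258) and (452,268). The robot's left is +y, which is image left, so I choose the one at (364,195), y≈-0.18. In the scene view it is at (273,215). Next I'll check it in one close crop.

```bash
python3 -c "
import cv2,numpy as np
a=cv2.imread('pics/s1.png')[175:265,225:315];b=cv2.imread('pics/t1.png')[165:225,335:395]
r=lambda x:cv2.resize(x,(400,400),interpolation=cv2.INTER_CUBIC)
cv2.imwrite('pics/c1.png',np.hstack([r(a),r(b)]))"
```

```text
(no output)
```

View pics/c1.png

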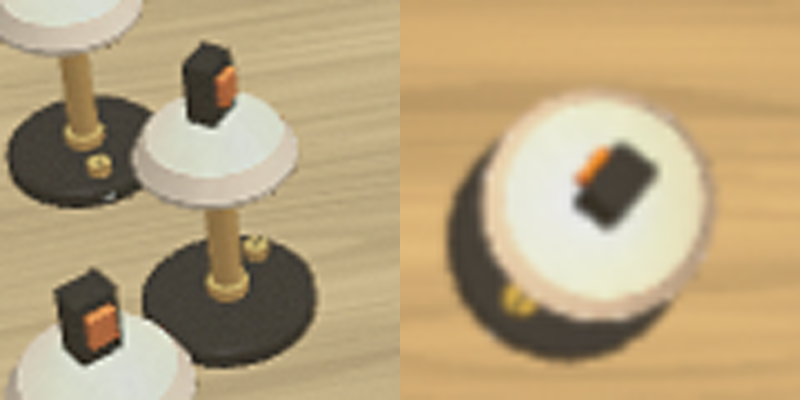

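The crop shows the target lamp standing free. Its button is on the upper-left face of the grip (about 590,165), facing world (+x,+y), and the knob is at (520,298), so the lamp's yaw is about -45°. Now I'll move to behind the dish.

>>> {"op": "move_arm", "data": {
  "motion": [
    {"tx": -0.0403, "ty": -0.0262},
    {"tx": -0.0403, "ty": -0.0262},
    {"tx": -0.0403, "ty": -0.0262},
    {"tx": -0.0403, "ty": -0.0262},
    {"tx": -0.0403, "ty": -0.0262},
    {"tx": -0.0403, "ty": -0.0262},
    {"tx": -0.0403, "ty": -0.0262},
    {"tx": -0.0403, "ty": -0.0262},
    {"tx": -0.0403, "ty": -0.0262},
    {"tx": -0.0403, "ty": -0.0262},
    {"tx": -0.0403, "ty": -0.0262}
  ],
  "gripper": -0.3
}}

```text
invalid input
```

>>> {"op": "move_arm", "data": {
  "motion": [
    {"twist": 0.0925},
    {"twist": 0.0925},
    {"twist": 0.0925},
    {"twist": 0.0925},
    {"twist": 0.0925},
    {"twist": 0.0925},
    {"twist": 0.0925},
    {"twist": 0.0925},
    {}
  ]
}}

```text
invalid input
```

```bash
cat >> h.py <<'E'
from scipy.spatial.transform import Rotation as Ro
np.set_printoptions(precision=4,suppress=True)
def st():
    s=arm.observe();R=Ro.from_rotvec(s["ee_rot"]).as_matrix();p=np.array(s["position"])
    print(s["clock"],p,"F",np.array(s["force"]),"w",s["width"],s["gripper_force"],"ty ang",np.degrees(np.arctan2(R[1,1],R[0,1])),R[:,2]);return p,R
E
python3 - <<'E'
from h import *
st();C=arm.calibration("wrist");save("wrist","w1")
for q,z in(("dish",0),("lamp",0),("lamp_grip",.227)):
    for r in arm.place_of("wrist",q):
        p=np.array(r["point"]);print(q,round(r["conf"],2),(p*[640,400]).round(),ray("wrist",p,z,C))
E
```

```text
0.7 [0.1648 0.6029 0.2268] F [ 0.5932 -0.6602  0.2372] w 0.9983203011636077 0.0 ty ang 74.70922013115145 [ 0.      0.0001 -1.    ]
```

View pics/w1.png

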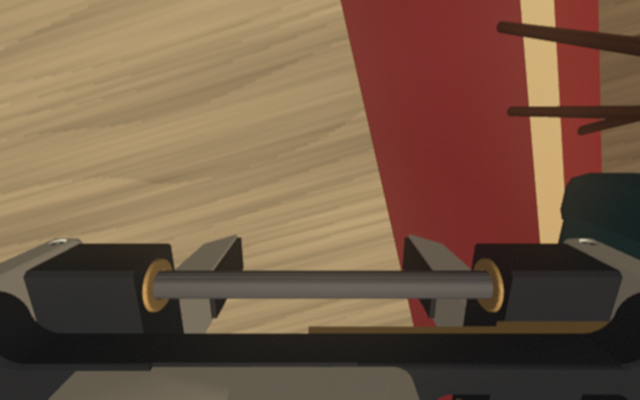

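The arm did not move: both move calls were refused, and the wrist view shows only table edge and rug. I'll retry with every key given in each row.

>>> {"op": "move_arm", "data": {
  "motion": [
    {"tx": -0.0403, "ty": -0.0262, "tz": 0, "twist": 0},
    {"tx": -0.0403, "ty": -0.0262, "tz": 0, "twist": 0},
    {"tx": -0.0403, "ty": -0.0262, "tz": 0, "twist": 0},
    {"tx": -0.0403, "ty": -0.0262, "tz": 0, "twist": 0},
    {"tx": -0.0403, "ty": -0.0262, "tz": 0, "twist": 0},
    {"tx": -0.0403, "ty": -0.0262, "tz": 0, "twist": 0},
    {"tx": -0.0403, "ty": -0.0262, "tz": 0, "twist": 0},
    {"tx": -0.0403, "ty": -0.0262, "tz": 0, "twist": 0},
    {"tx": -0.0403, "ty": -0.0262, "tz": 0, "twist": 0},
    {"tx": -0.0403, "ty": -0.0262, "tz": 0, "twist": 0},
    {"tx": -0.0403, "ty": -0.0262, "tz": 0, "twist": 0}
  ],
  "gripper": -0.3
}}

```text
clock: 2.0
position: [0.5175, 0.2064, 0.227]
ee_rot: [0.418, 3.113, 0.001]
force: [0.6, 0.5, -0.5]
width: 0.652
gripper_force: 0.0
```

>>> {"op": "move_arm", "data": {
  "motion": [
    {"tx": 0, "ty": 0, "tz": 0, "twist": 0.0925},
    {"tx": 0, "ty": 0, "tz": 0, "twist": 0.0925},
    {"tx": 0, "ty": 0, "tz": 0, "twist": 0.0925},
    {"tx": 0, "ty": 0, "tz": 0, "twist": 0.0925},
    {"tx": 0, "ty": 0, "tz": 0, "twist": 0.0925},
    {"tx": 0, "ty": 0, "tz": 0, "twist": 0.0925},
    {"tx": 0, "ty": 0, "tz": 0, "twist": 0.0925},
    {"tx": 0, "ty": 0, "tz": 0, "twist": 0.0925},
    {"tx": 0, "ty": 0, "tz": 0, "twist": 0}
  ]
}}

```text
clock: 2.9
position: [0.5164, 0.2082, 0.2268]
ee_rot: [2.061, 2.371, 0.0]
force: [-0.3, 0.3, -0.1]
width: 0.65
gripper_force: 0.0
```

```bash

python3 - <<'E'
from h import *
p,R=st();C=arm.calibration("wrist");save("wrist","w2");print(R)
for q,z in(("dish",0),("lamp",0),("lamp_grip",.227)):
    for r in arm.place_of("wrist",q):
        p=np.array(r["point"]);print(q,round(r["conf"],2),(p*[640,400]).round(),ray("wrist",p,z,C))
E
```

```text
2.9 [0.5164 0.2082 0.2268] F [-0.321   0.3405 -0.0635] w 0.6499295634783111 0.0 ty ang 7.987419699414036 [ 0.0002 -0.0001 -1.    ]
[[-0.139   0.9903  0.0002]
 [ 0.9903  0.139  -0.0001]
 [-0.0001  0.0002 -1.    ]]
dish 0.88 [328. 244.] [0.537 0.115 0.   ]
```

View pics/w2.png

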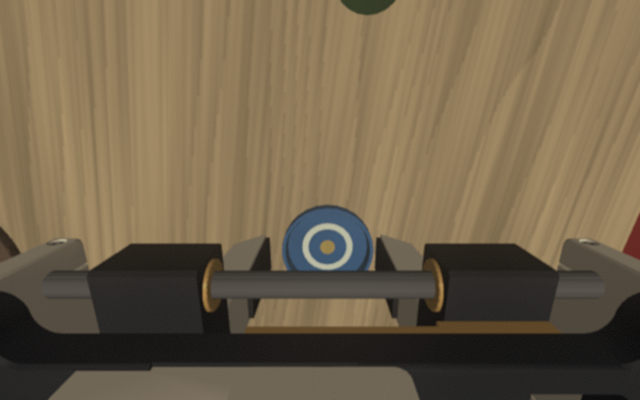

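The wrist view shows the dish at (328,244), centred between the fingers, and the jar's edge at (367,5) well behind. I'll lower behind the dish and push.

>>> {"op": "move_arm", "data": {
  "motion": [
    {"tx": 0, "ty": 0, "tz": 0.048, "twist": 0},
    {"tx": 0, "ty": 0, "tz": 0.048, "twist": 0},
    {"tx": 0, "ty": 0, "tz": 0.048, "twist": 0},
    {"tx": 0, "ty": 0, "tz": 0.04, "twist": 0},
    {"tx": 0, "ty": 0, "tz": 0.02, "twist": 0},
    {"tx": 0, "ty": 0, "tz": 0.013, "twist": 0},
    {"tx": 0, "ty": 0, "tz": 0, "twist": 0}
  ]
}}

```text
clock: 3.8
position: [0.5157, 0.2076, 0.0085]
ee_rot: [-2.057, -2.373, 0.003]
force: [0.7, 0.1, 0.4]
width: 0.652
gripper_force: 0.0
```

>>> {"op": "move_arm", "data": {
  "motion": [
    {"tx": -0.01, "ty": 0, "tz": 0, "twist": 0},
    {"tx": -0.01, "ty": 0, "tz": 0, "twist": 0},
    {"tx": -0.008, "ty": 0, "tz": 0, "twist": 0},
    {"tx": -0.008, "ty": 0, "tz": 0, "twist": 0},
    {"tx": -0.01, "ty": 0, "tz": 0, "twist": 0},
    {"tx": -0.012, "ty": 0, "tz": 0, "twist": 0},
    {"tx": -0.014, "ty": 0, "tz": 0, "twist": 0},
    {"tx": -0.014, "ty": 0, "tz": 0, "twist": 0},
    {"tx": -0.014, "ty": 0, "tz": 0, "twist": 0},
    {"tx": -0.014, "ty": 0, "tz": 0, "twist": 0},
    {"tx": -0.014, "ty": 0, "tz": 0, "twist": 0},
    {"tx": -0.014, "ty": 0, "tz": 0, "twist": 0}
  ]
}}

```text
clock: 5.0
position: [0.5365, 0.0661, 0.0097]
ee_rot: [-2.059, -2.373, 0.0]
force: [-0.1, 2.4, 2.8]
width: 0.654
gripper_force: 1.8
```

>>> {"op": "move_arm", "data": {
  "motion": [
    {"tx": -0.012, "ty": 0, "tz": 0, "twist": 0},
    {"tx": -0.01, "ty": 0, "tz": 0, "twist": 0},
    {"tx": -0.008, "ty": 0, "tz": 0, "twist": 0},
    {"tx": -0.006, "ty": 0, "tz": 0, "twist": 0},
    {"tx": -0.004, "ty": 0, "tz": 0, "twist": 0},
    {"tx": 0, "ty": 0, "tz": 0, "twist": 0}
  ]
}}

```text
clock: 5.6
position: [0.5421, 0.0271, 0.0097]
ee_rot: [2.059, 2.372, -0.0]
force: [0.4, -0.5, 0.1]
width: 0.651
gripper_force: 0.0
```

```bash

python3 - <<'E'
from h import *
p,R=st()
for cam in("scene","top"):
  save(cam,cam+"2")
  for q,z in(("dish",0),("lamp",0),("lamp_grip",.227)):
    for r in arm.place_of(cam,q)[:4]:
        p=np.array(r["point"]);w=ray(cam,p,z)
        if w[1]>-.24: print(cam,q,round(r["conf"],2),(p*[640,400]).round(),w)
a=cv2.imread('pics/scene2.png')[170:270,230:350];b=cv2.imread('pics/top2.png')[165:235,290:390]
r=lambda x:cv2.resize(x,(400,400*x.shape[0]//x.shape[1]),interpolation=cv2.INTER_CUBIC)
a,b=r(a),r(b);h=min(len(a),len(b));cv2.imwrite('pics/c2.png',np.hstack([a[:h],b[:h]]))
E
```

```text
5.6 [0.5421 0.0271 0.0097] F [ 0.385  -0.4845  0.0619] w 0.6508815760532518 0.0027621776644082274 ty ang 8.078562349076682 [ 0.0001 -0.0005 -1.    ]
scene dish 0.67 [315. 234.] [ 0.5575 -0.0371  0.    ]
scene lamp_grip 0.84 [272. 192.] [ 0.5639 -0.179   0.227 ]
top dish 0.67 [322. 208.] [ 0.5426 -0.0394  0.    ]
top lamp 0.58 [357. 200.] [ 0.5714 -0.1741  0.    ]
top lamp_grip 0.64 [370. 194.] [ 0.5621 -0.1939  0.227 ]
```

View pics/c2.png

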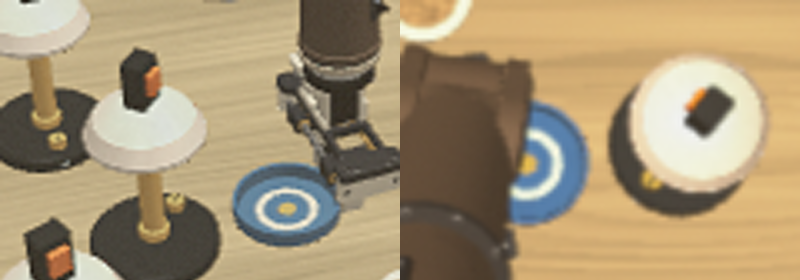

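The dish is at crop pixel (555,162) and the foot's left edge is at about (612,130), which leaves a gap of about 20 mm. I'll close it slowly and watch the force.

>>> {"op": "move_arm", "data": {
  "motion": [
    {"tx": -0.005, "ty": 0, "tz": 0, "twist": 0},
    {"tx": -0.004, "ty": 0, "tz": 0, "twist": 0},
    {"tx": -0.002, "ty": 0, "tz": 0, "twist": 0},
    {"tx": -0.002, "ty": 0, "tz": 0, "twist": 0},
    {"tx": -0.002, "ty": 0, "tz": 0, "twist": 0}
  ]
}}

```text
clock: 6.5
position: [0.5442, 0.0128, 0.0097]
ee_rot: [-2.059, -2.373, -0.0]
force: [0.8, 1.7, -1.6]
width: 0.654
gripper_force: 0.7
```

>>> {"op": "move_arm", "data": {
  "motion": [
    {"tx": -0.001, "ty": 0, "tz": 0, "twist": 0},
    {"tx": -0.001, "ty": 0, "tz": 0, "twist": 0}
  ]
}}

```text
clock: 6.7
position: [0.5444, 0.0109, 0.0097]
ee_rot: [-2.059, -2.373, -0.0]
force: [0.6, 0.8, -0.6]
width: 0.65
gripper_force: 0.6
```

```bash

python3 - <<'E'
from h import *
p,R=st()
save("scene","scene3");save("top","top3")
a=cv2.imread('pics/scene3.png')[195:265,240:340];b=cv2.imread('pics/top3.png')[175:235,310:395]
r=lambda x:cv2.resize(x,(400,400*x.shape[0]//x.shape[1]),interpolation=cv2.INTER_CUBIC)
a,b=r(a),r(b);h=min(len(a),len(b));cv2.imwrite('pics/c3.png',np.hstack([a[:h],b[:h]]))
E
```

```text
6.7 [0.5444 0.0109 0.0097] F [ 0.6432  0.7942 -0.6273] w 0.6500726186390284 0.6466587900649756 ty ang 8.10900704222861 [-0.0001  0.0001 -1.    ]
```

View pics/c3.png

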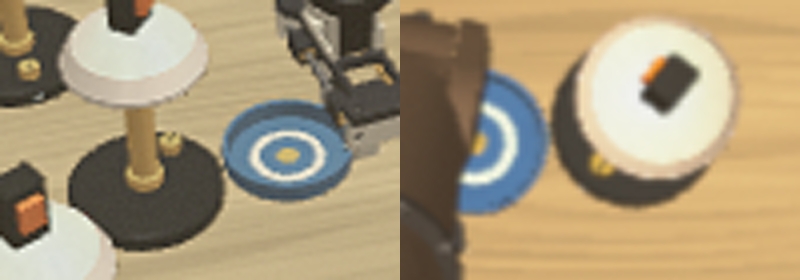

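The crop shows about 5 mm left between the dish (548,140) and the foot (555,130). I'll advance 1 mm at a time.

>>> {"op": "move_arm", "data": {
  "motion": [
    {"tx": -0.001, "ty": 0, "tz": 0, "twist": 0},
    {"tx": -0.001, "ty": 0, "tz": 0, "twist": 0}
  ]
}}

```text
clock: 7.0
position: [0.5448, 0.0091, 0.0097]
ee_rot: [-2.058, -2.373, -0.0]
force: [-0.2, 1.2, -1.0]
width: 0.648
gripper_force: 0.7
```

>>> {"op": "move_arm", "data": {
  "motion": [
    {"tx": -0.001, "ty": 0, "tz": 0, "twist": 0}
  ]
}}

```text
clock: 7.1
position: [0.5449, 0.008, 0.0097]
ee_rot: [-2.059, -2.373, -0.0]
force: [-0.0, 1.8, -0.4]
width: 0.649
gripper_force: 0.7
```

>>> {"op": "move_arm", "data": {
  "motion": [
    {"tx": -0.001, "ty": 0, "tz": 0, "twist": 0}
  ]
}}

```text
clock: 7.2
position: [0.5451, 0.007, 0.0097]
ee_rot: [2.059, 2.373, 0.0]
force: [0.5, 1.9, -0.9]
width: 0.652
gripper_force: 0.7
```

>>> {"op": "move_arm", "data": {
  "motion": [
    {"tx": -0.001, "ty": 0, "tz": 0, "twist": 0}
  ]
}}

```text
clock: 7.3
position: [0.5451, 0.0066, 0.0097]
ee_rot: [-2.058, -2.373, -0.001]
force: [-0.4, 5.1, 0.0]
width: 0.651
gripper_force: 2.4
```

>>> {"op": "move_arm", "data": {
  "motion": [
    {"tx": -0.001, "ty": 0, "tz": 0, "twist": 0}
  ]
}}

```text
clock: 7.4
position: [0.5452, 0.0065, 0.0097]
ee_rot: [-2.057, -2.373, -0.001]
force: [-1.3, 8.0, 0.1]
width: 0.648
gripper_force: 3.6
```

>>> {"op": "move_arm", "data": {
  "motion": [
    {"tx": -0.001, "ty": 0, "tz": 0, "twist": 0}
  ]
}}

```text
clock: 7.5
position: [0.5452, 0.0064, 0.0097]
ee_rot: [-2.055, -2.373, -0.002]
force: [-1.2, 10.4, 1.2]
width: 0.65
gripper_force: 4.7
```

Contact is clear: the TCP stalled while the force climbed to 10 N, and the foot did not slide. I'll back off, rise and turn towards the grip.

>>> {"op": "move_arm", "data": {
  "motion": [
    {"tx": 0.003, "ty": 0, "tz": 0, "twist": 0},
    {"tx": 0.003, "ty": 0, "tz": 0, "twist": 0},
    {"tx": 0.01, "ty": 0, "tz": 0, "twist": 0},
    {"tx": 0.017, "ty": 0, "tz": 0, "twist": 0},
    {"tx": 0, "ty": 0, "tz": -0.045, "twist": 0},
    {"tx": 0, "ty": 0, "tz": -0.049, "twist": 0},
    {"tx": 0, "ty": 0, "tz": -0.049, "twist": 0},
    {"tx": 0, "ty": 0, "tz": -0.049, "twist": 0},
    {"tx": 0, "ty": 0, "tz": -0.049, "twist": 0},
    {"tx": 0, "ty": 0, "tz": -0.049, "twist": 0},
    {"tx": 0, "ty": 0, "tz": -0.049, "twist": 0},
    {"tx": 0, "ty": 0, "tz": -0.049, "twist": 0}
  ]
}}

```text
clock: 8.7
position: [0.5402, 0.0369, 0.4]
ee_rot: [2.059, 2.373, 0.001]
force: [0.7, 0.5, -0.9]
width: 0.649
gripper_force: 0.0
```

>>> {"op": "move_arm", "data": {
  "motion": [
    {"tx": -0.04, "ty": -0.013, "tz": 0, "twist": 0},
    {"tx": -0.04, "ty": -0.013, "tz": 0, "twist": 0},
    {"tx": -0.04, "ty": -0.013, "tz": 0, "twist": 0},
    {"tx": -0.04, "ty": -0.013, "tz": 0, "twist": 0},
    {"tx": 0, "ty": 0, "tz": 0, "twist": -0.089},
    {"tx": 0, "ty": 0, "tz": 0, "twist": -0.089},
    {"tx": 0, "ty": 0, "tz": 0, "twist": -0.089},
    {"tx": 0, "ty": 0, "tz": 0, "twist": -0.089},
    {"tx": 0, "ty": 0, "tz": 0, "twist": -0.089},
    {"tx": 0, "ty": 0, "tz": 0, "twist": 0}
  ]
}}

```text
clock: 9.7
position: [0.5118, -0.1288, 0.3976]
ee_rot: [-1.119, -2.936, -0.0]
force: [-0.0, 0.2, 0.3]
width: 0.649
gripper_force: 0.0
```

```bash

python3 - <<'E'
from h import *
p,R=st();C=arm.calibration("wrist");im=save("wrist","w3")
for q,z in(("lamp_grip",.227),("shade_top",.197),("dish",0),("lamp",0)):
    for r in arm.place_of("wrist",q)[:3]:
        p=np.array(r["point"]);print(q,round(r["conf"],2),(p*[640,400]).round(),ray("wrist",p,z,C))
for r in arm.regions_of("wrist","lamp_button")[:2]:
    m=r["region"];ys,xs=np.nonzero(m);print("btn",r["conf"],xs.min(),xs.max(),ys.min(),ys.max())
E
```

```text
9.7 [ 0.5118 -0.1288  0.3976] F [-0.0393  0.2048  0.3105] w 0.6492016782462181 0.0 ty ang 48.278018911240004 [-0.0001  0.0001 -1.    ]
lamp_grip 0.61 [123. 163.] [ 0.3476 -0.2748  0.227 ]
shade_top 0.67 [319. 243.] [ 0.5695 -0.1862  0.197 ]
shade_top 0.56 [140. 158.] [ 0.3469 -0.2724  0.197 ]
dish 0.64 [370. 148.] [ 0.5533 -0.0514  0.    ]
dish 0.59 [321. 249.] [ 0.6443 -0.2509  0.    ]
lamp 0.97 [116. 203.] [ 0.3107 -0.4803  0.    ]
lamp 0.76 [206. 150.] [ 0.3567 -0.2766  0.    ]
lamp 0.64 [322. 200.] [ 0.5682 -0.1812  0.    ]
btn 0.48 333 337 240 260
```

View pics/w3.png

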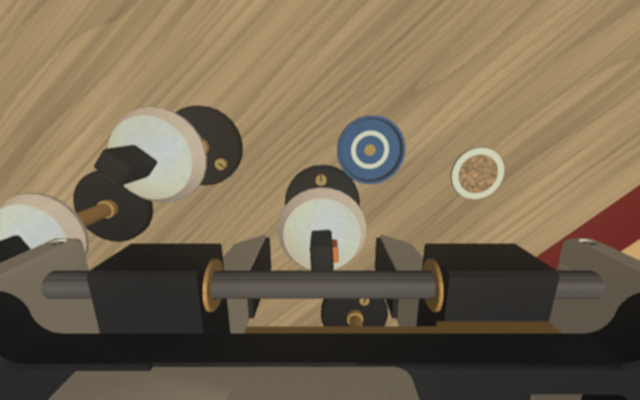

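The wrist view shows our lamp: shade at (322,228), black grip at (321,250), button on the right at (335,250), knob at (321,180) and the dish touching the foot at (370,149). The tool is nearly aligned, so I'll work out the remaining offset.

```bash

python3 - <<'E'
from h import *
p,R=st();C=arm.calibration("wrist");im=cv2.imread("pics/w3.png")
g=cv2.cvtColor(im,cv2.COLOR_BGR2HSV)
# knob centroid
k=cv2.inRange(g[165:192,305:338],(12,90,90),(30,255,255));ys,xs=np.nonzero(k);kn=np.array([(xs.mean()+305)/640,(ys.mean()+165)/400])
w=ray("wrist",kn,.026,C);ax=np.array([.570,-.1835]);d=w[:2]-ax;print("knob",kn*[640,400],w,"ang",np.degrees(np.arctan2(d[1],d[0])),"tool x",np.degrees(np.arctan2(R[1,0],R[0,0])))
# grip dark columns per row + button columns
for y in range(230,270,4):
    row=g[y,285:362];dk=np.nonzero(row[:,2]<85)[0]+285;o=np.nonzero((row[:,1]>120)&(row[:,0]<15)&(row[:,2]>120))[0]+285
    print(y,dk.min() if len(dk) else None,dk.max() if len(dk) else None,o.min() if len(o) else None,o.max() if len(o) else None)
for z,px in ((.251,311),(.251,333),(.251,322)):
    q=ray("wrist",(px/640,240/400),z,C);print(px,q,R.T@(q-p))
print(R.T@(np.r_[ax,.208]-p))
E
```

```text
10.0 [ 0.5119 -0.1289  0.3977] F [-0.8717  0.8116 -0.1079] w 0.6549082158689474 0.0 ty ang 48.048925805211844 [-0.0001  0.     -1.    ]
knob [319.6382 176.5921] [ 0.5286 -0.1513  0.026 ] ang 142.16794204447746 tool x 138.04892557515475
230 None None None None
234 312 330 None None
238 311 330 None None
242 311 331 335 335
246 311 331 333 336
250 311 331 333 337
254 311 331 333 337
258 311 332 333 337
262 311 332 None None
266 312 332 None None
311 [ 0.544  -0.1753  0.251 ] [-0.0548 -0.013   0.1467]
333 [ 0.56   -0.1575  0.251 ] [-0.0549  0.0109  0.1467]
322 [ 0.552  -0.1664  0.251 ] [-0.0549 -0.001   0.1467]
[-0.0797 -0.0017  0.1897]
```

>>> {"op": "move_arm", "data": {
  "motion": [
    {"tx": -0.04, "ty": -0.0015, "tz": 0, "twist": 0},
    {"tx": -0.04, "ty": 0, "tz": 0, "twist": 0},
    {"tx": 0, "ty": 0, "tz": 0.045, "twist": 0},
    {"tx": 0, "ty": 0, "tz": 0.045, "twist": 0},
    {"tx": 0, "ty": 0, "tz": 0.03, "twist": 0},
    {"tx": 0, "ty": 0, "tz": 0, "twist": 0}
  ]
}}

```text
clock: 10.6
position: [0.5683, -0.1824, 0.2736]
ee_rot: [-1.121, -2.927, 0.002]
force: [-1.1, -0.1, 0.1]
width: 0.653
gripper_force: 0.0
```

```bash

python3 - <<'E'
from h import *
p,R=st();C=arm.calibration("wrist");save("wrist","w4")
cv2.imwrite("pics/w4c.png",cv2.imread("pics/w4.png")[100:340,160:480])
for q,z in(("lamp_grip",.227),("shade_top",.197)):
    for r in arm.place_of("wrist",q)[:2]:
        t=np.array(r["point"]);w=ray("wrist",t,z,C);print(q,round(r["conf"],2),(t*[640,400]).round(),w,R.T@(w-p))
for r in arm.regions_of("top","lamp_grip"):pass
E
```

```text
10.6 [ 0.5683 -0.1824  0.2736] F [-1.0661 -0.0503  0.0885] w 0.652804585101386 0.0 ty ang 48.100795813404716 [-0.0075  0.0016 -1.    ]
lamp_grip 0.57 [322. 225.] [ 0.5683 -0.1835  0.227 ] [-0.0011 -0.0006  0.0466]
shade_top 0.74 [27. 77.] [ 0.348  -0.2743  0.197 ] [ 0.1021 -0.2152  0.0781]
shade_top 0.65 [323. 214.] [ 0.5696 -0.184   0.197 ] [-0.0026 -0.      0.0765]
```

View pics/w4c.png

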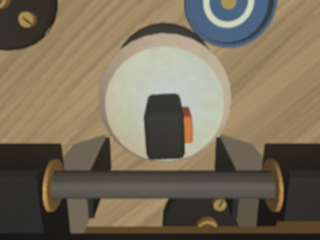

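The crop shows the grip centred between the fingers at (165,125), button to the right at (188,125). I'll descend.

>>> {"op": "move_arm", "data": {
  "motion": [
    {"tx": -0.001, "ty": 0, "tz": 0.03, "twist": 0},
    {"tx": 0, "ty": 0, "tz": 0.024, "twist": 0},
    {"tx": 0, "ty": 0, "tz": 0.012, "twist": 0},
    {"tx": 0, "ty": 0, "tz": 0, "twist": 0},
    {"tx": 0, "ty": 0, "tz": 0, "twist": 0}
  ]
}}

```text
clock: 11.3
position: [0.5721, -0.1845, 0.2133]
ee_rot: [1.121, 2.933, 0.0]
force: [0.4, 0.4, -0.6]
width: 0.647
gripper_force: 0.0
```

>>> {"op": "move_arm", "data": {
  "motion": [
    {"tx": 0, "ty": 0, "tz": 0.005, "twist": 0},
    {"tx": 0, "ty": 0, "tz": 0, "twist": 0}
  ]
}}

```text
clock: 11.5
position: [0.5715, -0.1842, 0.2072]
ee_rot: [1.121, 2.934, 0.0]
force: [0.3, -0.1, 0.1]
width: 0.651
gripper_force: 0.0
```

>>> {"op": "move_arm", "data": {
  "motion": [
    {"tx": 0, "ty": 0, "tz": 0, "twist": 0},
    {"tx": 0, "ty": 0, "tz": 0, "twist": 0},
    {"tx": 0, "ty": 0, "tz": 0, "twist": 0},
    {"tx": 0, "ty": 0, "tz": 0, "twist": 0},
    {"tx": 0, "ty": 0, "tz": 0, "twist": 0},
    {"tx": 0, "ty": 0, "tz": 0, "twist": 0}
  ],
  "gripper": 1,
  "squeeze": 15
}}

```text
clock: 12.1
position: [0.5718, -0.1839, 0.2069]
ee_rot: [1.12, 2.934, 0.001]
force: [2.9, 0.8, 1.2]
width: 0.291
gripper_force: 15.0
```

```bash

python3 - <<'E'
from h import *
p,R=st();s=arm.observe();print("tool F",R.T@np.array(s["force"]),"M",R.T@np.array(s["ft_torque"]),s["width"]*92)
E
```

```text
12.1 [ 0.5718 -0.1839  0.2069] F [2.8711 0.8265 1.2258] w 0.2910396988365554 14.955530762672424 ty ang 48.20006304858152 [ 0.0009  0.0001 -1.    ]
tool F [-1.5901  2.5307 -1.223 ] M [-0.6046 -0.1983 -0.1425] 26.775652292963095
```

The opening is 26.8 mm, so the button is fully in. I'll draw the lamp up.

>>> {"op": "move_arm", "data": {
  "motion": [
    {"tx": 0, "ty": 0.0007, "tz": -0.002, "twist": 0},
    {"tx": 0, "ty": 0, "tz": -0.004, "twist": 0},
    {"tx": 0, "ty": 0, "tz": -0.006, "twist": 0},
    {"tx": 0, "ty": 0, "tz": -0.006, "twist": 0},
    {"tx": 0, "ty": 0, "tz": -0.004, "twist": 0}
  ]
}}

```text
clock: 12.6
position: [0.5717, -0.1838, 0.2295]
ee_rot: [1.122, 2.934, 0.0]
force: [4.1, -0.8, -4.2]
width: 0.292
gripper_force: 15.0
```

```bash

python3 - <<'E'
from h import *
p,R=st();s=arm.observe();print("tool F",R.T@np.array(s["force"]),"M",R.T@np.array(s["ft_torque"]),s["width"]*92)
E
```

```text
12.6 [ 0.5717 -0.1838  0.2295] F [ 4.1468 -0.8163 -4.2296] w 0.2915580764425408 15.000070407986641 ty ang 48.15206570400802 [ 0.0004 -0.0001 -1.    ]
tool F [-3.6322  2.1578  4.2311] M [-0.3811 -0.6697 -0.2487] 26.82334303271375
```

The stem is sliding, with a pull of 4 N. I'll keep going.

>>> {"op": "move_arm", "data": {
  "motion": [
    {"tx": -0.001, "ty": 0.0005, "tz": -0.006, "twist": 0},
    {"tx": 0, "ty": 0, "tz": -0.008, "twist": 0},
    {"tx": 0, "ty": 0, "tz": -0.008, "twist": 0},
    {"tx": 0, "ty": 0, "tz": -0.008, "twist": 0},
    {"tx": 0, "ty": 0, "tz": -0.008, "twist": 0},
    {"tx": 0, "ty": 0, "tz": -0.006, "twist": 0},
    {"tx": 0, "ty": 0, "tz": -0.004, "twist": 0},
    {"tx": 0, "ty": 0, "tz": -0.002, "twist": 0},
    {"tx": 0, "ty": 0, "tz": -0.001, "twist": 0},
    {"tx": 0, "ty": 0, "tz": 0, "twist": 0}
  ]
}}

```text
clock: 13.6
position: [0.5724, -0.184, 0.28]
ee_rot: [-1.122, -2.934, 0.0]
force: [-5.2, 1.6, -2.8]
width: 0.286
gripper_force: 15.0
```

>>> {"op": "move_arm", "data": {
  "motion": [
    {"tx": 0, "ty": 0, "tz": -0.002, "twist": 0},
    {"tx": 0, "ty": 0, "tz": -0.001, "twist": 0}
  ]
}}

```text
clock: 13.8
position: [0.5725, -0.1839, 0.2829]
ee_rot: [-1.122, -2.934, 0.0]
force: [-4.7, 0.6, -3.7]
width: 0.289
gripper_force: 15.0
```

>>> {"op": "move_arm", "data": {
  "motion": [
    {"tx": 0, "ty": 0, "tz": -0.001, "twist": 0}
  ]
}}

```text
clock: 13.9
position: [0.5725, -0.1839, 0.2838]
ee_rot: [-1.121, -2.934, 0.0]
force: [-5.6, 1.5, -2.6]
width: 0.291
gripper_force: 15.0
```

>>> {"op": "move_arm", "data": {
  "motion": [
    {"tx": 0.0005, "ty": 0, "tz": -0.001, "twist": 0}
  ]
}}

```text
clock: 14.0
position: [0.5722, -0.1838, 0.2848]
ee_rot: [-1.122, -2.934, 0.0]
force: [-4.4, 0.1, -3.0]
width: 0.288
gripper_force: 15.0
```

>>> {"op": "move_arm", "data": {
  "motion": [
    {"tx": 0, "ty": 0, "tz": -0.001, "twist": 0}
  ]
}}

```text
clock: 14.1
position: [0.5723, -0.1838, 0.2859]
ee_rot: [-1.122, -2.934, 0.0]
force: [-4.0, 0.9, -3.3]
width: 0.288
gripper_force: 15.0
```

>>> {"op": "move_arm", "data": {
  "motion": [
    {"tx": 0, "ty": 0, "tz": -0.001, "twist": 0}
  ]
}}

```text
clock: 14.2
position: [0.5723, -0.1838, 0.2869]
ee_rot: [1.122, 2.934, -0.0]
force: [-4.9, -0.4, -3.2]
width: 0.288
gripper_force: 15.0
```

>>> {"op": "move_arm", "data": {
  "motion": [
    {"tx": 0, "ty": 0, "tz": -0.0005, "twist": 0}
  ]
}}

```text
clock: 14.3
position: [0.5723, -0.1838, 0.2874]
ee_rot: [1.122, 2.934, -0.0]
force: [-4.6, 0.1, -3.1]
width: 0.29
gripper_force: 15.0
```

>>> {"op": "move_arm", "data": {
  "motion": [
    {"tx": 0, "ty": 0, "tz": -0.0005, "twist": 0}
  ]
}}

```text
clock: 14.4
position: [0.5723, -0.1837, 0.2876]
ee_rot: [-1.122, -2.934, 0.0]
force: [-2.9, -0.2, -7.3]
width: 0.288
gripper_force: 15.0
```

>>> {"op": "move_arm", "data": {
  "motion": [
    {"tx": 0, "ty": 0, "tz": -0.0005, "twist": 0}
  ]
}}

```text
clock: 14.5
position: [0.5722, -0.1836, 0.2876]
ee_rot: [-1.122, -2.934, 0.001]
force: [-2.5, -1.0, -12.0]
width: 0.29
gripper_force: 15.0
```

The lamp is at the hard end, with the force rising. I'll ease the tension and check the result.

>>> {"op": "move_arm", "data": {
  "motion": [
    {"tx": 0, "ty": 0, "tz": 0.0007, "twist": 0},
    {"tx": 0, "ty": 0, "tz": 0, "twist": 0},
    {"tx": 0, "ty": 0, "tz": 0, "twist": 0},
    {"tx": 0, "ty": 0, "tz": 0, "twist": 0}
  ]
}}

```text
clock: 14.9
position: [0.5724, -0.1837, 0.2876]
ee_rot: [1.122, 2.934, -0.0]
force: [-4.7, -0.5, -3.6]
width: 0.292
gripper_force: 15.0
```

```bash

python3 - <<'E'
from h import *
p,R=st()
save("scene","scene5");save("top","top5")
a=cv2.imread('pics/scene5.png')[160:265,230:350];b=cv2.imread('pics/top5.png')[165:235,300:400]
r=lambda x:cv2.resize(x,(400,400*x.shape[0]//x.shape[1]),interpolation=cv2.INTER_CUBIC)
a,b=r(a),r(b);b=np.vstack([b,np.zeros((len(a)-len(b),400,3),np.uint8)]);cv2.imwrite('pics/c5.png',np.hstack([a,b]))
E
```

```text
14.9 [ 0.5724 -0.1837  0.2876] F [-4.6695 -0.5344 -3.5729] w 0.2922661677874402 14.960330799221992 ty ang 48.153037595391694 [ 0.     -0.0001 -1.    ]
```

View pics/c5.png

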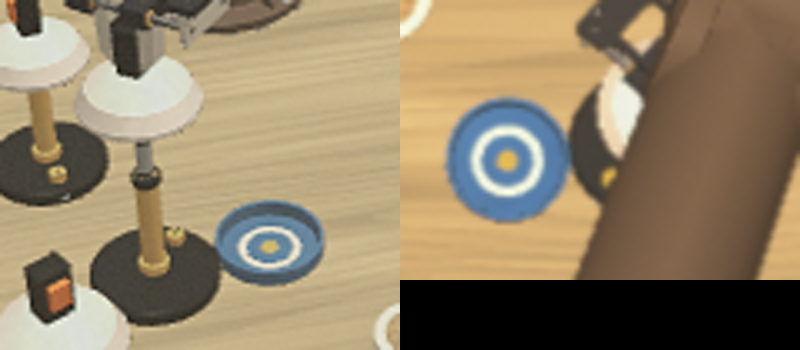

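The picture shows the lamp drawn up: steel stem out at (143,160), black ring just above the collar at (146,178), foot flat on the table, and the dish touching the foot at (218,245) and (570,155). I'll hand it in.

```bash
python3 -c "
from cell import arm
print(arm.sign_off())"
```

```text
the job is handed in; nothing more can be done
None
```

The job is handed in: the dish lies against the lamp's foot, and the arm is squeezing the grip and holding the lamp at its second stop, with the foot still standing on the table.

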